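Take the dry wall panel off the drying hook and file it in the rack

TASK

Lift the blue model wall panel up and off its drying hook and stand it in the slot of the black storage rack that carries the yellow marker: upright, fully down in the slot, and with its painted front facing the same way as the painted fronts of the two grey panels already there. The brick-red panel is still drying, so leave it hanging, and leave the grey panels and the paint jar where they are.

Things in the scene. Friction and masses are not known exactly. Their poses are not given: they have to be found in the camera images.
- blue_wall: Model house wall panel, loose, about 40 g, front painted blue. 8 mm thick (x), 50 wide (y), 100 tall (z); window hole 24 wide, from 36 to 70 mm up. Origin: middle of the bottom edge; front (painted, raised trim) faces -x, back is bare brown with a thin painted border, edges painted too. It hangs on one of the stand's hooks by the window's top edge.
- blue_wall_left (a point): Middle of the blue panel's left-hand (its +y) side edge, 50 mm above its bottom edge: tells which way the panel faces.
- brick_wall: The same kind of panel with a brick-red front, hanging on the other hook; to be left hanging. 8 mm thick (x), 50 wide (y), 100 tall (z); window hole 24 wide, from 36 to 70 mm up. Origin: middle of the bottom edge; front (painted, raised trim) faces -x, back is bare brown with a thin painted border, edges painted too. 
- grey_wall_1: The same kind of panel with a light grey front, standing in a slot of the rack. 8 mm thick (x), 50 wide (y), 100 tall (z); window hole 24 wide, from 36 to 70 mm up. Origin: middle of the bottom edge; front (painted, raised trim) faces -x, back is bare brown with a thin painted border, edges painted too. 
- grey_wall_2: The same kind of panel with a plain light grey front, standing in another slot of the rack. 8 mm thick (x), 50 wide (y), 100 tall (z); window hole 24 wide, from 36 to 70 mm up. Origin: middle of the bottom edge; front (painted, raised trim) faces -x, back is bare brown with a thin painted border, edges painted too. 
- stand: Fixed steel stand; origin on the table midway under the two hanging places (x 0, y -70 and +70 mm). Hooks: level 6 mm wires along x, axis 187 mm up, from a cross-bar at x +75 to x -20 mm, ending in a tip that stands 15 mm above the axis. A hung panel passes over the tip towards -x when raised 12 to 28 mm (then its sill meets the wire). Post at x +75, y 0; base 110 x 200 x 12 mm.
- rack: Fixed black block 160 (x) by 96 (y) by 35 mm high, origin at the centre of its underside. Three slots centred at x -45, 0 and +45 mm, each 13 mm wide (x), 56 long (y), 28 deep (floor 7 mm above the table), 3 mm chamfer at the mouth. Panels stand in them with their fronts to the rack's -x.
- marker: Yellow plastic clip, 22 x 12 x 4 mm on top of the rack's edge, at one end of the slot to be filled. Its origin is at the centre of that slot's floor, 7 mm above the table; the clip lies 40 mm from it towards -y, 30 mm up. Axes as the rack's.
- paint_jar: Closed red paint jar with a white cap, 40 mm diameter, 50 mm tall, loose bystander. Origin at the centre of its underside.
Not all that is in view belongs to the job. Of the things that look like the blue_wall, the largest one is meant.

How it is judged:
By the outcome, as a careful person would: the job done as asked, in the order asked, and still so for the second after the job is handed in, with the robot touching nothing.
It also fails if it takes over 45 s, if anything falls off the work surface, if the arm or the gripper's body presses on something with over 40 N, if the wrist force passes 120 N, or if a joint passes its speed limit or range.

ROBOT

A 6-joint arm with a two-finger parallel gripper is mounted at the origin on the work surface. World frame = base frame: x ahead of the robot, y to its left, z up, the work surface at z = 0. Lengths are in m, angles in rad, forces in N, time in s.
With the tool pointing down it reaches from about 0.225 to 0.875 m from the base axis. Payload 3.4 kg.
Tool frame: the origin (TCP) lies midway between the tips of the shut fingers; the grasp point (between the pads) lies 19 mm behind it; z points along the fingers, y is the line along which they close (so a half turn about z gives the same grasp; the last joint's range is limited). The gripper opens to 85 mm and grips with 20 to 120 N. Pads are 22 mm wide; open, the fingers measure 114 mm over their backs; the gripper's body (76 mm by 85 mm) begins 54 mm behind the grasp point. The pads swing forward as they close: fully open they stand 13 mm farther back than shut.
Start: joints at [1.099, 0.276, 1.505, -0, 1.361, -0.121], TCP at [0.198, 0.54, 0.231] pointing down, gripper open.
Joint ranges: [-2.89, 2.89], [-0.75, 2.08], [0.22, 2.7], [-1.18, 4.32], [0.11, 2.71], [-2.7, 2.7]. Speed limits (rad/s): [2.57, 2.57, 3.14, 3.14, 3.14, 3.14].

INTERFACE

Orientations are given as a unit quaternion [x, y, z, w].
In Python, from cell import robot gives the robot as it stands.
- The arm moves only by the tool play_rows, never from a script. Its argument "plan" is one flat list of numbers, 4 for each row, row after row: the shift along the tool's x, y, z in units of 25 cm (1.0 is 25 cm), then the turn about the tool's z in units of 2 pi rad (1.0 is 2 pi rad). A call has 1 to 10 rows; each row shifts and turns the commanded pose from where the row before left it, along the tool's axes as they then stand; what a row does not reach is not made up. A row lasts 1/12 s, in which the tool goes at most 41.7 mm and 7.16 degrees, less where a joint would pass 70% of its speed; a pose out of reach is approached as far as the arm can. A call with a number of a shift or a turn outside -1 to 1 is refused whole. A call with a gripper value outside its range is refused whole. "fingers" is the opening, from 0 (shut) to 1 (fully open), set as the call begins (left out, the last holds). The fingers move at their own pace and stop on an object; the grip force is fixed at half the most. Time passes only in rows, so rows that do not move let the fingers close. It gives the time, the measured TCP pose, the force, the opening and the grip force at its end, in the units of the state.
- robot.get_obs(): the state, without advancing time (a new reading comes with each control period).
- robot.grab_frame(name): name is "scene" or "top" or "wrist"; returns a dict with "image" (480x640x3 uint8, red, green, blue), "fx", "fy", "cx", "cy" (pixels), "cam_to_world" (4x4, takes a point from camera to world coordinates); the wrist camera has in their place "mount" (4x4, takes a point from camera to tool coordinates, whose origin is the TCP and whose axes are the flange's). Camera axes: x right, y up, looking along -z (the intrinsics and any distortion apply to the point x, -y, -z); pixel columns grow to the right and rows downward; lengths in m; the calibration is good to about 2 mm. The wrist camera is an equidistant fisheye: a pixel r from the principal point sees the ray r / f radians off the axis. A picture is of the moment at which its call begins: read the wrist's pose just before it. There is no depth.
- robot.hand_in(): hands the job in; it is judged then, once.
The state is a dict: "time": time; "qpos": joint angles; "joint_vel": joint speeds; "effort": joint torques, N m; "tool_pos": TCP position; "ee_rot": TCP orientation; "ft_force": force on the tool from outside, world axes, zero at the start; "torque": the same for the moment, N m; "finger_gap": finger opening in m; "grip_force": force on a finger pad.
Only numpy, scipy, OpenCV 4.12 (cv2) and the standard library are available. Lean on these libraries where they do the work, as an engineer would, in place of code of your own. Each camera call takes 0.05 s, during which the arm holds its last target. There are 200 camera calls.

## Working session

There is one attempt and no reset: what is moved stays moved. The work goes in short steps, Python scripts to look and compute and a tool call to move; the robot and the scene stay as the last step left them, time stands still between calls to the robot, and variables do not carry over. Pictures are saved under pics/ and viewed, at most 10 in all, crops included, and the job is handed in when it is done.

Besides the shell and the picture viewer there is one more tool, called after "Request:" by a JSON object that holds its "method" and its "body", one argument or row to a line. play_rows: Moves the arm, as the interface text tells. Its arguments: {"type":"object","properties":{"plan":{"type":"array"},"fingers":{"type":"number"}},"required":["plan"]}

```bash
mkdir -p pics; ls
python3 - <<'E'
from cell import robot
import cv2,numpy as np,pickle
o=robot.get_obs();print(o)
d={}
for n in("scene","top"):
    f=robot.grab_frame(n);d[n]=f
    cv2.imwrite(f"pics/{n}0.png",f["image"][:,:,::-1])
    print(n,{k:(np.round(v,4) if k!="image" else 0) for k,v in f.items()})
pickle.dump(d,open("d0.pkl","wb"))
E
```

```text
pics
{'time': 0.0, 'qpos': array([ 1.09903047e+00,  2.76588360e-01,  1.50614642e+00, -7.68295095e-06,
        1.36072081e+00, -1.21029992e-01]), 'joint_vel': array([-0.00080075, -0.00143886,  0.00148068,  0.00263059,  0.00083067,
        0.00063213]), 'effort': array([ 2.74048878e-03, -4.16778266e+01, -2.45813853e+01,  4.86433123e-05,
        1.12314970e-02, -2.57628227e-05]), 'tool_pos': array([0.19733848, 0.53949725, 0.23043822]), 'ee_rot': array([ 1.74469573e-01,  9.84662125e-01, -8.91949237e-04, -2.68468298e-04]), 'ft_force': array([ 0.10271636, -0.82006246,  0.32484588]), 'torque': array([-0.01237573,  0.0356985 , -0.00249531]), 'grip_force': 0.0, 'finger_gap': 0.08554166191204302}
scene {'image': 0, 'fx': np.float64(542.0666), 'fy': np.float64(542.0666), 'cx': np.float64(326.5653), 'cy': np.float64(240.3408), 'cam_to_world': array([[-0.6234, -0.4368,  0.6486,  1.0548],
       [ 0.7816, -0.3714,  0.5011,  0.4167],
       [ 0.022 ,  0.8193,  0.5729,  0.6377],
       [ 0.    ,  0.    ,  0.    ,  1.    ]])}
top {'image': 0, 'fx': np.float64(444.6313), 'fy': np.float64(444.6313), 'cx': np.float64(314.9067), 'cy': np.float64(244.0017), 'cam_to_world': array([[ 0.0093,  0.999 , -0.0437,  0.4322],
       [-0.9998,  0.0086, -0.016 , -0.006 ],
       [-0.0156,  0.0438,  0.9989,  0.9988],
       [ 0.    ,  0.    ,  0.    ,  1.    ]])}
```

View pics/scene0.png

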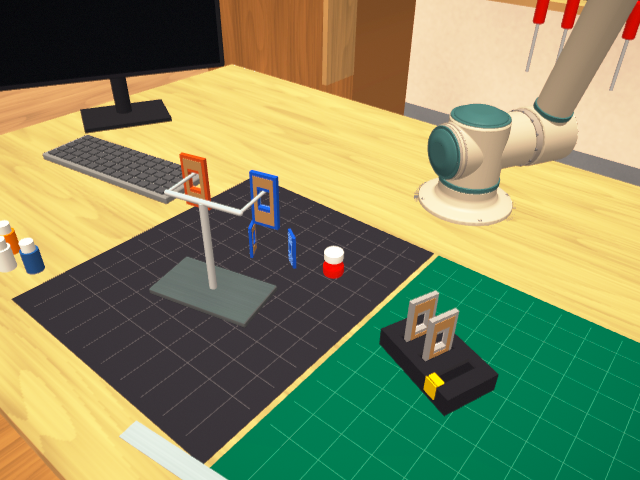

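View pics/top0.png

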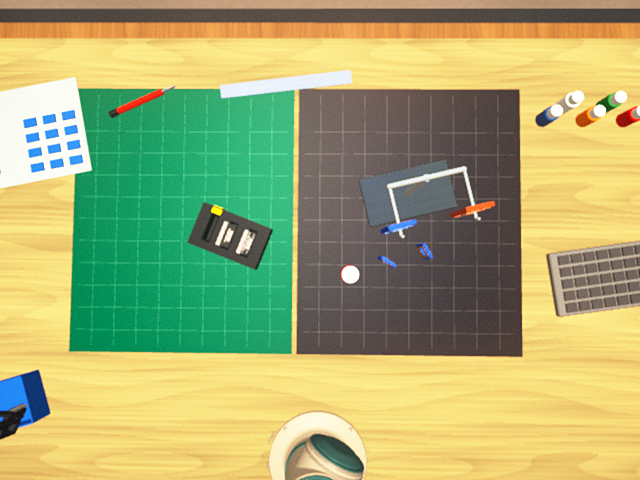

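The top view shows the rack at about (230,236), with its marked empty slot at about (213,226) and the yellow clip at (217,210). The stand is on the right: the blue panel hangs at about (400,228) on the left hook and the red one at (473,210). Two small blue decoys lie at (388,261) and (427,250), and the jar is at (350,274). In the scene view the backs of all the hung panels and greys face that camera.

```bash
cat > h.py <<'E'
import numpy as np,cv2
from scipy.spatial.transform import Rotation as R
def ray(f,uv,pose=None):
    u,v=np.array(uv,float).reshape(-1,2).T
    x,y=(u-f["cx"])/f["fx"],(v-f["cy"])/f["fy"]
    if "mount" in f:
        r=np.hypot(x,y)+1e-9; d=np.c_[np.sin(r)*x/r,-np.sin(r)*y/r,-np.cos(r)]
        T=np.eye(4);T[:3,:3]=R.from_quat(pose["ee_rot"]).as_matrix();T[:3,3]=pose["tool_pos"];T=T@f["mount"]
    else: d=np.c_[x,-y,-np.ones_like(x)];T=f["cam_to_world"]
    return T[:3,3],d@T[:3,:3].T
def onz(f,uv,z,pose=None):
    o,d=ray(f,uv,pose);return (o+d*((z-o[2])/d[:,2])[:,None])
def mask(im,lo,hi):
    return cv2.inRange(cv2.cvtColor(im,cv2.COLOR_RGB2HSV),lo,hi)
def blobs(m,amin=20):
    c,_=cv2.findContours(m,cv2.RETR_EXTERNAL,cv2.CHAIN_APPROX_NONE)
    return sorted([k for k in c if cv2.contourArea(k)>amin],key=cv2.contourArea)[::-1]
E
python3 - <<'E'
from h import *;import pickle
d=pickle.load(open("d0.pkl","rb"));t=d["top"];im=t["image"]
np.set_printoptions(precision=4,suppress=True)
m=mask(im,(100,120,60),(125,255,255));m[:,:300]=0;m[:,520:]=0
for c in blobs(m):
    r=cv2.minAreaRect(c);print("blue",r,onz(t,[r[0]],.22))
m=mask(im,(0,0,0),(179,255,70));m[:,:150]=0;m[:,290:]=0;m[:190]=0;m[290:]=0
c=np.vstack(blobs(m));r=cv2.minAreaRect(c);print("rack",r);b=onz(t,cv2.boxPoints(r),.03);print(b,b.mean(0),[np.linalg.norm(b[i]-b[i-1]) for i in range(4)])
m=mask(im,(22,150,120),(35,255,255));m[:,:190]=0;m[:,260:]=0;m[:190]=0;m[290:]=0
for c in blobs(m,5): r=cv2.minAreaRect(c);print("yel",r,onz(t,[r[0]],.039))
s=d["scene"]
mm=mask(s["image"],(100,120,60),(125,255,255))
for c in blobs(mm): print("sc blue",cv2.boundingRect(c),cv2.contourArea(c))
pts={"hook blue":(404,236),"elbowL":(390,186),"elbowR":(464,168),"hook red":(478,218)}
for k,p in pts.items(): print(k,onz(t,[p],.19))
cv2.imwrite("pics/crop0.png",cv2.resize(np.hstack([im[150:290,370:510,::-1],im[180:280,180:280,::-1][:0].reshape(0,100,3) if 0 else cv2.resize(im[185:285,180:280,::-1],(140,140))]),None,fx=2.8,fy=2.8,interpolation=cv2.INTER_CUBIC))
E
```

```text
blue ((398.3236083984375, 225.79412841796875), (6.5484619140625, 36.62287902832031), 75.96376037597656) [[ 0.4994 -0.1394  0.22  ]]
blue ((424.64373779296875, 250.79612731933594), (18.933019638061523, 8.647607803344727), 58.392494201660156) [[ 0.456  -0.1852  0.22  ]]
blue ((387.2210693359375, 260.7181091308594), (19.719396591186523, 4.303403854370117), 29.357755661010742) [[ 0.4381 -0.1201  0.22  ]]
rack ((234.5517578125, 237.62069702148438), (63.50780487060547, 41.224365234375), 21.801410675048828)
[[0.4702 0.2668 0.03  ]
 [0.5547 0.2348 0.03  ]
 [0.5038 0.1043 0.03  ]
 [0.4199 0.1366 0.03  ]] [0.4872 0.1856 0.03  ] [np.float64(0.13958867588624962), np.float64(0.09031986067252276), np.float64(0.14004554367552596), np.float64(0.08991933822727631)]
yel ((216.84246826171875, 209.75341796875), (11.001867294311523, 8.309921264648438), 20.556045532226562) [[0.5469 0.2234 0.039 ]]
sc blue (248, 170, 32, 88) 534.5
sc blue (19, 246, 26, 27) 350.5
sc blue (288, 228, 8, 41) 222.0
sc blue (258, 199, 12, 14) 65.0
sc blue (257, 187, 12, 7) 27.5
hook blue [[ 0.4835 -0.1548  0.19  ]]
elbowL [[ 0.5748 -0.1293  0.19  ]]
elbowR [[ 0.6088 -0.2639  0.19  ]]
hook red [[ 0.5174 -0.2887  0.19  ]]
```

View pics/crop0.png

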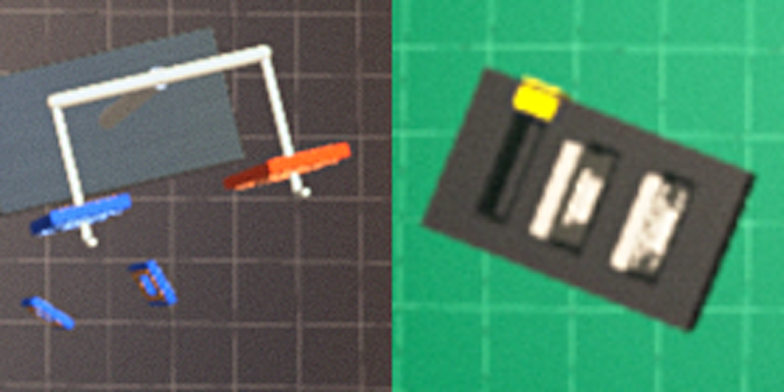

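Rough estimates: the blue panel's top middle is at (0.499,-0.147) with yaw about 14°, and the slot centre is at (0.51,0.238) with rack yaw about 69°. I'll move over the stand area.

Request:
{"method": "play_rows", "body": {
  "plan": [-0.02, -0.02, -0.1, 0, -0.1, -0.1, -0.1, 0, -0.1, -0.1, -0.1, 0, -0.1, -0.1, -0.05, 0, -0.1, -0.1, 0, 0, -0.1, -0.1, 0, 0, -0.1, -0.1, 0, 0, -0.1, -0.1, 0, 0, -0.1, -0.1, 0, 0, -0.1, -0.1, 0, 0],
  "fingers": 1
}}

```text
time: 0.93
tool_pos: [0.3334, 0.2457, 0.3167]
ee_rot: [0.174, 0.985, -0.0, -0.0]
ft_force: [1.0, 0.3, 0.2]
finger_gap: 0.0853
grip_force: 0.0
```

Request:
{"method": "play_rows", "body": {
  "plan": [-0.1, -0.1, 0, 0, -0.1, -0.1, 0, 0, -0.1, -0.1, 0, 0, -0.1, -0.1, 0, 0, -0.1, -0.1, 0, 0, -0.1, -0.1, 0, 0, -0.1, -0.1, 0, 0, -0.1, -0.1, 0, 0, -0.1, -0.1, 0, 0, -0.1, -0.1, 0, 0]
}}

```text
time: 1.77
tool_pos: [0.4824, -0.075, 0.3165]
ee_rot: [0.175, 0.985, 0.0, -0.0]
ft_force: [0.2, 1.1, -0.2]
finger_gap: 0.085
grip_force: 0.0
```

Request:
{"method": "play_rows", "body": {
  "plan": [0, 0, 0, 0.019, 0, 0, 0, 0.019, 0, 0, 0, 0.019, 0, 0, 0, 0.019, 0, 0, 0, 0.019, 0, 0, 0, 0.019, 0, 0, 0, 0.019, 0, 0, 0, 0.019, 0, 0, 0, 0.019, 0, 0, 0, 0.019]
}}

```text
time: 2.6
tool_pos: [0.482, -0.0732, 0.3164]
ee_rot: [0.7, 0.714, -0.0, -0.001]
ft_force: [0.1, -0.1, 0.8]
finger_gap: 0.0855
grip_force: 0.0
```

Request:
{"method": "play_rows", "body": {
  "plan": [0, 0, 0, 0.019, 0, 0, 0, 0.019, 0, 0, 0, 0.019, 0, 0, 0, 0.019, 0, 0, 0, 0.019, 0, 0, 0, 0.019, 0, 0, 0, 0.019, 0, 0, 0, 0.019, 0, 0, 0, 0.019, 0, 0, 0, 0.019]
}}

```text
time: 3.43
tool_pos: [0.482, -0.0732, 0.3164]
ee_rot: [0.98, 0.197, -0.0, -0.0]
ft_force: [-0.3, 0.9, 0.3]
finger_gap: 0.0854
grip_force: 0.0
```

Run:
```python
from cell import robot
from h import *;import pickle
o=robot.get_obs();f=robot.grab_frame("wrist");pickle.dump((o,f),open("w1.pkl","wb"))
cv2.imwrite("pics/w1.png",f["image"][:,:,::-1]);print({k:np.round(v,4) for k,v in f.items() if k!="image"})
```

```text
{'fx': np.float64(371.6483), 'fy': np.float64(371.6483), 'cx': np.float64(321.7702), 'cy': np.float64(239.9577), 'mount': array([[ 9.000e-04,  9.468e-01,  3.218e-01,  8.130e-02],
       [ 1.000e+00, -9.000e-04, -1.000e-04,  7.000e-04],
       [ 2.000e-04,  3.218e-01, -9.468e-01, -1.433e-01],
       [ 0.000e+00,  0.000e+00,  0.000e+00,  1.000e+00]])}
```

View pics/w1.png

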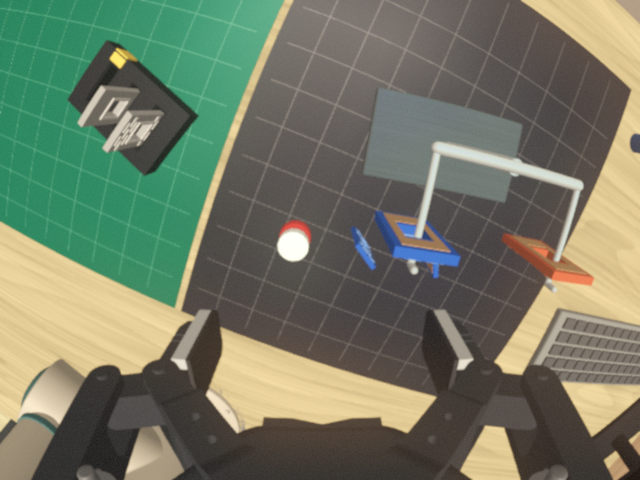

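The wrist view shows the blue panel's back with the top edge running from about (395,262) to (459,265), the hook wire from (437,148) to (413,268), and the rack at (130,110).

Run:
```python
from h import *;import pickle
np.set_printoptions(precision=4,suppress=True)
o,f=pickle.load(open("w1.pkl","rb"))
im=f["image"];m=mask(im,(100,120,60),(125,255,255));m[:,:374]=0;m[:,465:]=0;m[:205]=0
c=blobs(m)[0];r=cv2.minAreaRect(c);print(r,cv2.approxPolyDP(c,3,True)[:,0].tolist())
P=onz(f,[(395,262),(459,265),(397,252),(460,255)],.22,o);print(P,np.linalg.norm(P[0]-P[1]))
h=cv2.resize(im[195:285,360:480,::-1],None,fx=6,fy=6,interpolation=cv2.INTER_CUBIC);cv2.imwrite("pics/c1.png",h)
```

```text
((414.9978332519531, 241.36135864257812), (96.3534164428711, 46.372711181640625), 27.69947624206543) [[376, 212], [375, 219], [393, 256], [432, 261], [433, 277], [437, 277], [438, 263], [457, 265], [459, 255], [428, 222], [452, 251], [400, 245], [382, 213]]
[[ 0.4869 -0.1279  0.22  ]
 [ 0.5031 -0.1741  0.22  ]
 [ 0.4942 -0.1258  0.22  ]
 [ 0.5103 -0.1708  0.22  ]] 0.04896177328724019
```

View pics/c1.png

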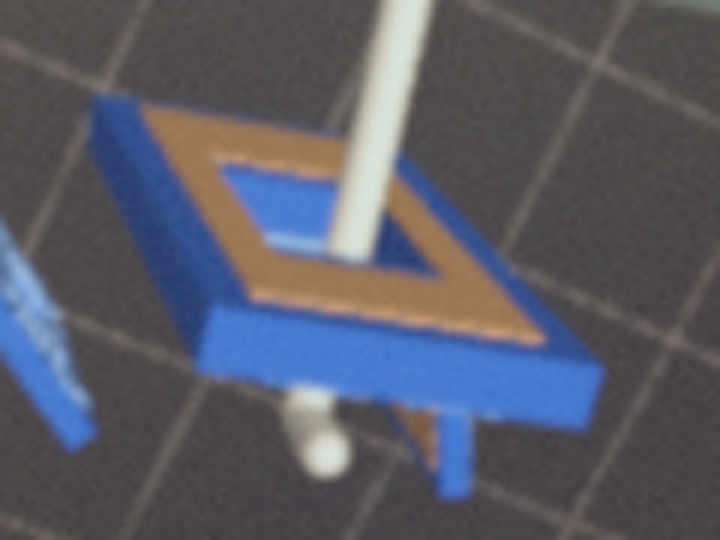

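Run:
```python
from h import *;import pickle
np.set_printoptions(precision=4,suppress=True)
o,f=pickle.load(open("w1.pkl","rb"))
P=onz(f,[(394.2,257.5),(395.8,245.8),(460.8,256.7),(457.5,266.3)],.22,o)[:,:2]
print(P,P.mean(0),np.linalg.norm(P[0]-P[3]),np.linalg.norm(P[1]-P[2]),np.linalg.norm(P[0]-P[1]))
for a,b in((0,3),(1,2)):
    d=P[a]-P[b];print("yaw of width",np.degrees(np.arctan2(d[1],d[0])))
print("bottom left",onz(f,[(375,219),(376,212)],.12,o))
o2=R.from_quat(o["ee_rot"]).as_matrix();c=np.r_[P.mean(0),.178]-o["tool_pos"]
print("shift in tool",o2.T@c/.25, "tool y yaw",np.degrees(np.arctan2(o2[1,1],o2[0,1])))
```

```text
[[ 0.4897 -0.1258]
 [ 0.498  -0.123 ]
 [ 0.5094 -0.1721]
 [ 0.5018 -0.1735]] [ 0.4997 -0.1486] 0.04918683254624852 0.05040556490635713 0.008740495906542465
yaw of width 104.19318668059175
yaw of width 103.03851905893453
bottom left [[ 0.4898 -0.1257  0.12  ]
 [ 0.4964 -0.1236  0.12  ]]
shift in tool [-0.0509  0.3058  0.5535] tool y yaw -67.23874095485942
```

Request:
{"method": "play_rows", "body": {
  "plan": [0, 0, 0, 0.0125, 0, 0, 0, 0.0127, 0, 0.06, 0, 0, 0, 0.06, 0, 0, 0, 0.06, 0, 0, 0, 0.06, 0, 0, 0, 0.05, 0, 0, -0.003, 0.02, 0, 0, 0, 0, 0, 0, 0, 0, 0, 0]
}}

```text
time: 4.32
tool_pos: [0.5002, -0.1487, 0.3167]
ee_rot: [0.993, 0.122, -0.0, -0.001]
ft_force: [-0.0, 0.4, -0.8]
finger_gap: 0.0854
grip_force: 0.0
```

Request:
{"method": "play_rows", "body": {
  "plan": [0, 0, 0.05, 0, 0, 0, 0.1, 0, 0, 0, 0.1, 0, 0, 0, 0.08, 0, 0, 0, 0.08, 0, 0, 0, 0.08, 0, 0, 0, 0.07, 0, 0, 0, 0.05, 0, 0, 0, 0.02, 0, 0, 0, 0, 0]
}}

```text
time: 5.15
tool_pos: [0.4995, -0.1477, 0.1584]
ee_rot: [0.992, 0.122, -0.001, -0.001]
ft_force: [-0.3, -0.0, -0.2]
finger_gap: 0.0856
grip_force: 0.0
```

Run:
```python
from cell import robot
from h import *
np.set_printoptions(precision=4,suppress=True)
o=robot.get_obs();f=robot.grab_frame("wrist");g=robot.grab_frame("scene")
a=f["image"][:,:,::-1];b=cv2.resize(g["image"][130:310,180:420,::-1],(640,480))
cv2.imwrite("pics/w2.png",cv2.resize(np.hstack([a,b]),(800,300)))
print(o["tool_pos"],o["ee_rot"],o["ft_force"])
```

```text
[ 0.4995 -0.1477  0.1584] [ 0.9925  0.1225 -0.0011 -0.0009] [-0.3109 -0.045  -0.1805]
```

View pics/w2.png

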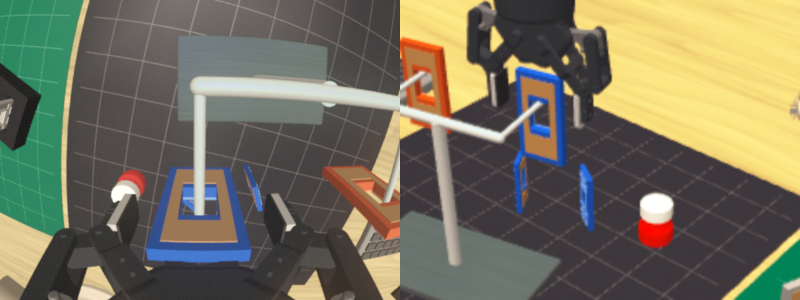

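The fingers straddle the panel symmetrically and touch nothing. I'll close them, then lift 20 mm.

Request:
{"method": "play_rows", "body": {
  "plan": [0, 0, 0, 0, 0, 0, 0, 0, 0, 0, 0, 0, 0, 0, 0, 0, 0, 0, 0, 0, 0, 0, 0, 0, 0, 0, 0, 0, 0, 0, 0, 0, 0, 0, 0, 0, 0, 0, 0, 0],
  "fingers": 0
}}

```text
time: 6.08
tool_pos: [0.5008, -0.1488, 0.1602]
ee_rot: [0.993, 0.122, 0.001, 0.0]
ft_force: [-0.7, -0.1, 5.7]
finger_gap: 0.0489
grip_force: 61.1
```

Request:
{"method": "play_rows", "body": {
  "plan": [0, 0, -0.02, 0, 0, 0, -0.02, 0, 0, 0, -0.02, 0, 0, 0, -0.02, 0, 0, 0, 0, 0, 0, 0, 0, 0]
}}

```text
time: 6.58
tool_pos: [0.5006, -0.1488, 0.1798]
ee_rot: [0.993, 0.122, 0.0, 0.0]
ft_force: [0.6, 0.0, -0.1]
finger_gap: 0.049
grip_force: 61.5
```

Run:
```python
from cell import robot
from h import *;import pickle
np.set_printoptions(precision=4,suppress=True)
o=robot.get_obs();f=robot.grab_frame("wrist");g=robot.grab_frame("scene");pickle.dump((o,f),open("w3.pkl","wb"))
a=f["image"][240:440,180:440,::-1];b=g["image"][130:310,180:414,::-1]
cv2.imwrite("pics/w3.png",np.hstack([cv2.resize(a,(400,308)),cv2.resize(b,(400,308))]))
print(o["tool_pos"],o["ee_rot"],o["ft_force"])
```

```text
[ 0.5006 -0.1488  0.1798] [0.9925 0.1221 0.0004 0.0002] [ 0.6386  0.0187 -0.113 ]
```

View pics/w3.png

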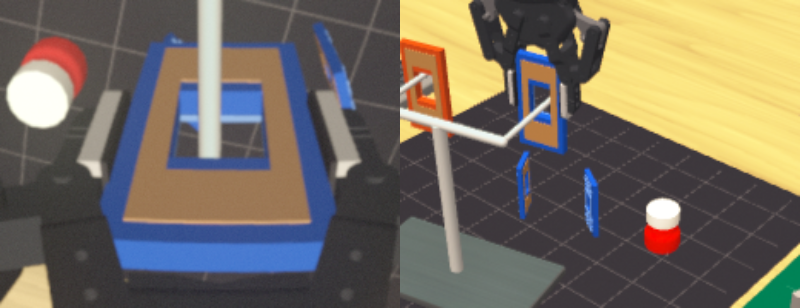

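The panel is held at a gap of 49 mm and has risen, and the wire now sits inside the window. Next I'll slide it off the tip towards -x, then up.

Request:
{"method": "play_rows", "body": {
  "plan": [-0.03, 0, 0, 0, -0.04, 0, 0, 0, -0.04, 0, 0, 0, -0.04, 0, 0, 0, -0.04, 0, 0, 0, -0.04, 0, 0, 0, -0.03, 0, 0, 0, 0, 0, 0, 0]
}}

```text
time: 7.35
tool_pos: [0.4354, -0.1646, 0.1795]
ee_rot: [0.993, 0.122, -0.0, -0.0]
ft_force: [0.2, 0.5, 0.1]
finger_gap: 0.0489
grip_force: 61.5
```

Request:
{"method": "play_rows", "body": {
  "plan": [0, 0, -0.05, 0, 0, 0, -0.08, 0, 0, 0, -0.08, 0, 0, 0, -0.08, 0, 0, 0, -0.08, 0, 0, 0, -0.05, 0, 0, 0, -0.02, 0, 0, 0, 0, 0]
}}

```text
time: 8.02
tool_pos: [0.4381, -0.1648, 0.2906]
ee_rot: [0.993, 0.122, 0.001, 0.001]
ft_force: [0.3, -0.4, -0.0]
finger_gap: 0.0491
grip_force: 61.6
```

Run:
```python
from cell import robot
from h import *;import pickle
np.set_printoptions(precision=4,suppress=True)
o=robot.get_obs();f=robot.grab_frame("wrist");g=robot.grab_frame("scene");t=robot.grab_frame("top");pickle.dump((o,f,g,t),open("w4.pkl","wb"))
a=f["image"][:,:,::-1];b=g["image"][:,:,::-1]
cv2.imwrite("pics/w4.png",cv2.resize(np.hstack([a,b]),(800,300)))
print(o["tool_pos"],o["ee_rot"],o["ft_force"],o["qpos"])
```

```text
[ 0.4381 -0.1648  0.2906] [0.9925 0.1221 0.0013 0.0008] [ 0.2788 -0.3789 -0.0276] [-0.5088  0.0806  1.6078  0.0003  1.4501  0.8171]
```

View pics/w4.png

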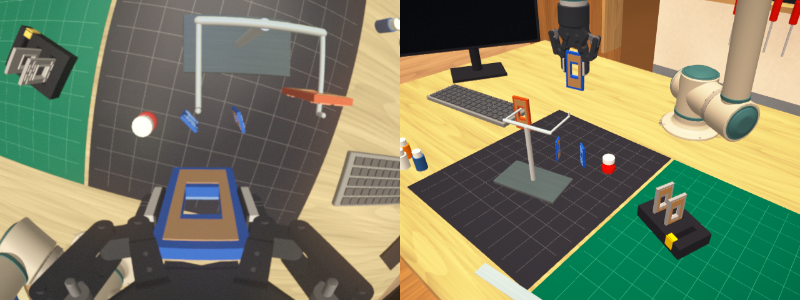

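The panel came off cleanly, and the red panel and decoys are undisturbed. I'll move over next to the slot.

Request:
{"method": "play_rows", "body": {
  "plan": [0.02, -0.05, 0, 0, 0.041, -0.1, 0, 0, 0.041, -0.1, 0, 0, 0.041, -0.1, 0, 0, 0.041, -0.1, 0, 0, 0.041, -0.1, 0, 0, 0.041, -0.1, 0, 0, 0.041, -0.1, 0, 0, 0.041, -0.1, 0, 0, 0.041, -0.1, 0, 0]
}}

```text
time: 9.0
tool_pos: [0.4735, 0.0909, 0.2881]
ee_rot: [0.993, 0.122, -0.001, -0.0]
ft_force: [0.2, -0.0, -0.5]
finger_gap: 0.049
grip_force: 61.7
```

Request:
{"method": "play_rows", "body": {
  "plan": [0.041, -0.1, 0, 0, 0.041, -0.1, 0, 0, 0.041, -0.1, 0, 0, 0.02, -0.05, 0, 0, 0, 0, 0, 0, 0, 0, 0, 0]
}}

```text
time: 9.5
tool_pos: [0.4871, 0.1829, 0.2884]
ee_rot: [0.992, 0.123, -0.001, 0.001]
ft_force: [0.1, 0.6, 0.2]
finger_gap: 0.049
grip_force: 61.7
```

Request:
{"method": "play_rows", "body": {
  "plan": [0, 0, 0, -0.015, 0, 0, 0, -0.019, 0, 0, 0, -0.019, 0, 0, 0, -0.019, 0, 0, 0, -0.019, 0, 0, 0, -0.019, 0, 0, 0, -0.019, 0, 0, 0, -0.015, 0, 0, 0, -0.008, 0, 0, 0, 0]
}}

```text
time: 10.33
tool_pos: [0.4873, 0.1813, 0.2892]
ee_rot: [0.826, 0.564, -0.001, 0.0]
ft_force: [1.1, -0.4, -1.1]
finger_gap: 0.049
grip_force: 61.6
```

Run:
```python
from cell import robot
from h import *;import pickle
np.set_printoptions(precision=4,suppress=True)
o=robot.get_obs();f=robot.grab_frame("wrist");pickle.dump((o,f),open("w5.pkl","wb"))
a=f["image"][:,:,::-1]
cv2.imwrite("pics/w5.png",a)
print(o["tool_pos"],o["ee_rot"],o["ft_force"],o["qpos"])
```

```text
[0.4873 0.1813 0.2892] [ 0.8257  0.5641 -0.0005  0.0003] [ 1.12   -0.3981 -1.1423] [ 0.223   0.1646  1.5113 -0.0009  1.4664  0.5951]
```

View pics/w5.png

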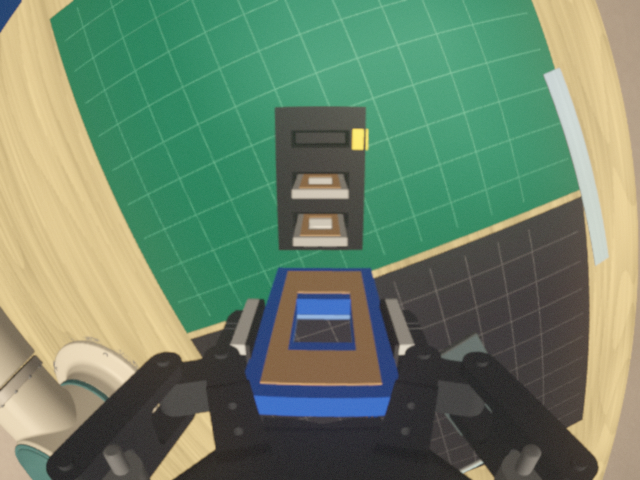

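The wrist view shows the empty slot at about x 292–349, y 131–146, the clip at (359,139), and the held panel from the back. All are aligned within a degree or so.

```bash
python3 - <<'E'
from h import *;import pickle
np.set_printoptions(precision=4,suppress=True)
o,f=pickle.load(open("w5.pkl","rb"));im=f["image"]
g=cv2.cvtColor(im,cv2.COLOR_RGB2GRAY)
print(g[139,270:375:3],g[122:156,320])
m=mask(im,(20,150,120),(35,255,255));m[:100]=0;m[170:]=0;m[:,:340]=0;m[:,380:]=0
r=cv2.boundingRect(blobs(m,5)[0]);print(r)
M=R.from_quat(o["ee_rot"]).as_matrix()
def rep(n,uv,z):
    p=onz(f,uv,z,o);print(n,p[:,:2],p.mean(0)[:2])
    return p
# rack outline (top face) 
rk=cv2.inRange(g,0,75);rk[:100]=0;rk[256:]=0;rk[:,:265]=0;rk[:,:][:,375:]=0
q=cv2.minAreaRect(blobs(rk,300)[0]);print(q)
p=rep("rack top",cv2.boxPoints(q),.035);print([np.linalg.norm(p[i]-p[i-1]) for i in range(4)])
rep("clip",[(r[0]+r[2]/2,r[1]+r[3]/2)],.039)
# panel in tool frame: rays, known x plane of back = +4mm
def tool(uv,xp):
    oo,d=ray(f,uv,o);oo=M.T@(oo-o["tool_pos"]);d=d@M
    return oo+d*((xp-oo[0])/d[:,0])[:,None]
mb=mask(im,(100,120,60),(125,255,255));mb[:255]=0;mb[425:]=0;mb[:,:240]=0;mb[:,405:]=0
c=blobs(mb)[0];ap=cv2.approxPolyDP(c,3,True)[:,0];print(ap.tolist())
print("bottom corners",tool([(280,268.5),(370,268.5)],.004),"top",tool([(262,385),(391,385)],.004))
E
python3 - <<'E'
import cv2
a=cv2.imread("pics/w5.png")[95:260,255:385];cv2.imwrite("pics/c5.png",cv2.resize(a,None,fx=3.5,fy=3.5,interpolation=cv2.INTER_CUBIC))
E
```

```text
[117 114  79  75  72  78  79  64  55  74  76  79  81  78  80  81  80  83
  81  84  84  83  85  85  84  62  57 128 226 228 229 185 211 135 126] [85 85 82 82 85 83 80 76 65 53 65 79 80 79 82 79 81 78 84 81 75 57 51 54
 61 63 76 79 75 79 81 78 74 77]Traceback (most recent call last):
  File "<stdin>", line 7, in <module>
IndexError: list index out of range
```

View pics/c5.png

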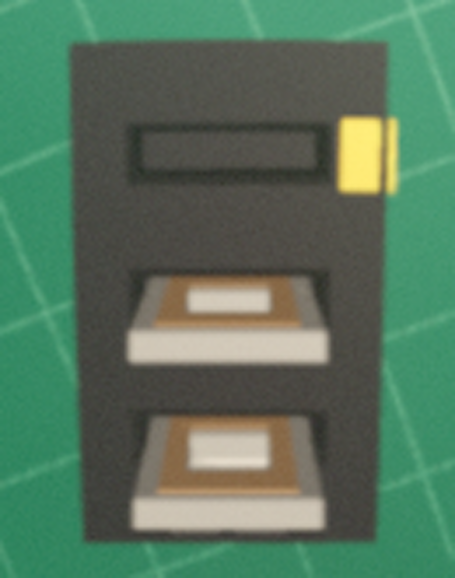

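Run:
```python
from h import *;import pickle
np.set_printoptions(precision=4,suppress=True)
o,f=pickle.load(open("w5.pkl","rb"));im=f["image"]
M=R.from_quat(o["ee_rot"]).as_matrix()
C=lambda L:[(255+x/3.5-.36,95+y/3.5-.36) for x,y in L]
def rep(n,L,z):
    p=onz(f,C(L),z,o);p[:]=(p-o["tool_pos"])@M;print(n,"tool frame mm",(p[:,:2]*1e3).round(1).tolist(),(p.mean(0)*1e3).round(1));return p
rep("mouth",[(127,122),(333,122),(333,184),(127,184)],.035)
rep("floor",[(142,138),(318,138),(318,172),(142,172)],.007)
rep("rack far",[(72,43),(387,43)],.035);rep("rack near",[(85,542),(375,542)],.035)
rep("clip",[(338,117),(381,117),(381,194),(338,194)],.0395)
def tool(uv,xp):
    oo,d=ray(f,uv,o);oo=M.T@(oo-o["tool_pos"]);d=d@M
    return oo+d*((xp-oo[0])/d[:,0])[:,None]
mb=mask(im,(100,120,40),(130,255,255));mb[:255]=0;mb[425:]=0;mb[:,:240]=0;mb[:,405:]=0
for c in blobs(mb,100)[:2]: print(cv2.approxPolyDP(c,2,True)[:,0].tolist())
print("bottom",tool([(280,268.5),(370,268.5)],.004),"top",tool([(262,385),(391,385)],.004))
```

```text
mouth tool frame mm [[69.4, -33.3], [69.5, 28.9], [50.4, 29.1], [50.4, -33.5]] [ 59.9  -2.2 254.2]
floor tool frame mm [[63.3, -30.7], [63.3, 26.2], [52.1, 26.3], [52.1, -30.8]] [ 57.7  -2.3 282.2]
rack far tool frame mm [[94.0, -49.7], [94.0, 45.0]] [ 94.   -2.4 254.1]
rack near tool frame mm [[-65.4, -49.6], [-65.3, 45.2]] [-65.4  -2.2 254.3]
clip tool frame mm [[71.1, 30.0], [71.4, 43.0], [47.9, 43.4], [47.7, 30.3]] [ 59.5  36.7 249.7]
[[279, 268], [263, 312], [252, 356], [245, 369], [258, 413], [296, 416], [384, 415], [393, 383], [397, 378], [397, 370], [370, 269]]
bottom [[ 0.004  -0.0228  0.0371]
 [ 0.004   0.0249  0.0371]] top [[ 0.004  -0.0192 -0.0554]
 [ 0.004   0.0207 -0.0556]]
```

Run:
```python
from h import *;import pickle
np.set_printoptions(precision=1,suppress=True)
o,f=pickle.load(open("w5.pkl","rb"));im=f["image"]
M=R.from_quat(o["ee_rot"]).as_matrix()
def pair(n,uv,w=50):
    oo,d=ray(f,uv,o);oo=M.T@(oo-o["tool_pos"]);d=d@M
    s=w/1e3/np.linalg.norm(d[0]-d[1]);print(n,(oo+s*d)*1e3)
mb=mask(im,(100,120,40),(130,255,255))
for y in (268,269,270,272,276,280,300,365,370,375,380,385,388,392,400,408,412,414,416):
    xs=np.where(mb[y,235:410])[0]+235;print(y,xs.min() if len(xs) else None,xs.max() if len(xs) else None,end=" | ")
print(im[262:275,325].tolist());print(im[380:420:2,325].tolist())
pair("bot",[(278.5,268.5),(371.5,268.5)]);pair("topfront",[(257.5,414),(388.5,414)]);
# window hole corners on back: width 24
```

```text
268 279 369 | 269 278 370 | 270 278 370 | 272 277 370 | 276 276 371 | 280 275 373 | 300 268 379 | 365 247 395 | 370 245 397 | 375 246 397 | 380 248 395 | 385 251 393 | 388 251 392 | 392 253 391 | 400 254 389 | 408 257 387 | 412 258 385 | 414 260 385 | 416 296 378 | [[53, 134, 97], [56, 134, 97], [54, 134, 97], [50, 131, 95], [54, 132, 100], [54, 121, 108], [48, 87, 119], [47, 70, 122], [78, 80, 118], [120, 97, 95], [130, 100, 74], [132, 101, 67], [135, 105, 72]]
[[133, 102, 73], [145, 111, 76], [193, 153, 114], [89, 87, 124], [47, 68, 124], [47, 67, 125], [49, 69, 126], [49, 69, 125], [40, 65, 123], [64, 106, 187], [66, 114, 199], [65, 115, 200], [68, 115, 201], [66, 114, 200], [63, 114, 200], [68, 117, 201], [65, 114, 200], [64, 115, 199], [65, 90, 150], [67, 66, 71]]
bot [[  2.8 -24.   39.8]
 [  3.   26.   39.4]]
topfront [[-23.4 -25.2 -41.7]
 [-23.3  24.8 -41.9]]
```

Run:
```python
from h import *;import pickle
np.set_printoptions(precision=1,suppress=True)
o,f=pickle.load(open("w5.pkl","rb"));im=f["image"]
M=R.from_quat(o["ee_rot"]).as_matrix()
print([(y,*im[y,325].tolist()) for y in list(range(286,300))+list(range(312,324,2))+list(range(336,356))])
def tool(uv,xp):
    oo,d=ray(f,uv,o);oo=M.T@(oo-o["tool_pos"]);d=d@M
    return (oo+d*((xp-oo[0])/d[:,0])[:,None])*1e3
for x in(.002,.003,.004):print(x,[tool([(325,r)],x)[0,2] for r in(268,396.5)])
for x in(-.004,-.005,-.006):print(x,tool([(325,415.5)],x)[0,2])
```

```text
[(286, 133, 104, 71), (287, 131, 101, 68), (288, 135, 105, 73), (289, 133, 101, 71), (290, 139, 108, 75), (291, 163, 126, 89), (292, 175, 139, 108), (293, 142, 121, 120), (294, 82, 85, 123), (295, 52, 72, 127), (296, 47, 70, 124), (297, 47, 71, 125), (298, 51, 78, 140), (299, 56, 96, 172), (312, 69, 116, 201), (314, 94, 133, 199), (316, 148, 180, 221), (318, 137, 163, 201), (320, 78, 81, 94), (322, 75, 71, 72), (336, 69, 64, 67), (337, 71, 67, 70), (338, 69, 66, 66), (339, 68, 63, 66), (340, 70, 64, 66), (341, 69, 65, 75), (342, 58, 67, 96), (343, 49, 66, 117), (344, 49, 71, 123), (345, 47, 68, 123), (346, 47, 68, 124), (347, 43, 66, 123), (348, 42, 63, 121), (349, 67, 74, 120), (350, 103, 89, 98), (351, 125, 97, 77), (352, 134, 103, 73), (353, 136, 104, 73), (354, 134, 103, 74), (355, 134, 101, 72)]
0.002 [np.float64(42.670737458958556), np.float64(-57.97260238400038)]
0.003 [np.float64(40.32593378956154), np.float64(-59.048426690477385)]
0.004 [np.float64(37.98113012016457), np.float64(-60.12425099695439)]
-0.004 -60.44398575641488
-0.005 -59.472794914312175
-0.006 -58.501604072209474
```

Measured relative to the tool: the slot centre is at (59.3,-2.3) mm, and the panel centre is at (-1,+0.8) with its bottom 40 mm below the TCP and no tilt. So the shift is x +60 mm and y -3 mm, then down.

Request:
{"method": "play_rows", "body": {
  "plan": [0.05, -0.012, 0, 0, 0.06, 0, 0, 0, 0.06, 0, 0, 0, 0.05, 0, 0, 0, 0.02, 0, 0, 0, 0, 0, 0, 0, 0, 0, 0.04, 0, 0, 0, 0.08, 0, 0, 0, 0.08, 0, 0, 0, 0.08, 0]
}}

```text
time: 11.22
tool_pos: [0.506, 0.2396, 0.2182]
ee_rot: [0.825, 0.564, -0.0, 0.0]
ft_force: [0.2, 0.1, 0.2]
finger_gap: 0.0492
grip_force: 61.6
```

Request:
{"method": "play_rows", "body": {
  "plan": [0, 0, 0.08, 0, 0, 0, 0.08, 0, 0, 0, 0.08, 0, 0, 0, 0.08, 0, 0, 0, 0.08, 0, 0, 0, 0.06, 0, 0, 0, 0.04, 0, 0, 0, 0, 0, 0, 0, 0, 0, 0, 0, 0, 0]
}}

```text
time: 12.05
tool_pos: [0.5072, 0.2402, 0.0953]
ee_rot: [0.825, 0.565, 0.001, 0.0]
ft_force: [-0.0, -0.6, 0.4]
finger_gap: 0.049
grip_force: 61.7
```

Run:
```python
from cell import robot
from h import *;import pickle
np.set_printoptions(precision=4,suppress=True)
o=robot.get_obs();f=robot.grab_frame("wrist");g=robot.grab_frame("scene");t=robot.grab_frame("top");pickle.dump((o,f,g,t),open("w6.pkl","wb"))
o0,f0=pickle.load(open("w5.pkl","rb"));M=R.from_quat(o0["ee_rot"]).as_matrix()
tgt=o0["tool_pos"]+M@[.0603,-.003,0];M2=R.from_quat(o["ee_rot"]).as_matrix()
print(o["tool_pos"],o["ft_force"],o["finger_gap"],"err tool mm",M2.T@(tgt-o["tool_pos"])*1e3,"yaw",np.degrees(np.arctan2(M2[1,0],M2[0,0])-np.arctan2(M[1,0],M[0,0])))
# clip vs panel in wrist view
p=mask(f["image"],(20,90,90),(36,255,255));mb=mask(f["image"],(100,120,40),(130,255,255))
for c in blobs(p,60)[:4]:print("y",cv2.boundingRect(c))
for c in blobs(mb,100)[:3]:print("b",cv2.boundingRect(c))
```

```text
[0.5072 0.2402 0.0953] [-0.0338 -0.6247  0.44  ] 0.04900140729827046 err tool mm [  -1.6177    0.1817 -193.8847] yaw 0.06077685439085049
y (0, 345, 100, 108)
y (378, 244, 32, 41)
y (0, 265, 54, 98)
y (0, 408, 33, 49)
b (245, 267, 154, 150)
```

Run:
```python
from cell import robot
from h import *;import pickle
np.set_printoptions(precision=1,suppress=True)
o,f,g,t=pickle.load(open("w6.pkl","rb"));M=R.from_quat(o["ee_rot"]).as_matrix()
p=mask(f["image"],(22,130,130),(33,255,255));p[:230]=0;p[300:]=0;p[:,:365]=0;p[:,425:]=0
c=blobs(p,60)[0];print(cv2.minAreaRect(c),cv2.approxPolyDP(c,2,True)[:,0].tolist())
for uv in cv2.boxPoints(cv2.minAreaRect(c)):print(((onz(f,[uv],.0395,o)-o["tool_pos"])@M*1e3)[0])
gr=cv2.cvtColor(f["image"],cv2.COLOR_RGB2GRAY)
print(gr[225:270,322].tolist());print(gr[262,245:300].tolist())
print([robot.get_obs()["tool_pos"]*1e3 for _ in range(2)])
```

```text
((390.1063232421875, 265.9792785644531), (21.128650665283203, 36.84374237060547), 3.012787342071533) [[382, 248], [379, 282], [398, 283], [401, 250]]
[-14.   33.3  55.8]
[ 9.4 33.1 55.8]
[ 8.6 45.6 55.9]
[-15.   46.3  55.8]
[62, 62, 68, 61, 61, 65, 63, 62, 61, 62, 63, 62, 58, 64, 63, 62, 66, 64, 61, 59, 59, 58, 65, 60, 60, 56, 46, 48, 54, 61, 60, 60, 56, 47, 38, 40, 39, 41, 39, 36, 44, 42, 52, 63, 71]
[59, 58, 59, 57, 59, 59, 57, 60, 59, 62, 56, 54, 57, 58, 60, 57, 59, 60, 57, 61, 62, 62, 61, 57, 62, 58, 57, 54, 54, 49, 54, 45, 44, 41, 34, 41, 43, 38, 40, 41, 39, 37, 39, 44, 36, 39, 39, 37, 37, 41, 39, 38, 35, 40, 37]
[array([507.3, 240.4,  95.6]), array([507.3, 240.4,  95.6])]
```

Both the pose reading and the clip show the tool 1.6 mm too far along x. I'll correct and lower slowly.

Request:
{"method": "play_rows", "body": {
  "plan": [-0.0065, 0, 0, 0, 0, 0, 0.02, 0, 0, 0, 0.03, 0, 0, 0, 0.03, 0, 0, 0, 0.02, 0, 0, 0, 0.02, 0, 0, 0, 0.02, 0, 0, 0, 0.01, 0, 0, 0, 0, 0, 0, 0, 0, 0]
}}

```text
time: 13.03
tool_pos: [0.506, 0.2387, 0.0568]
ee_rot: [0.825, 0.565, -0.0, -0.0]
ft_force: [-0.4, -0.2, -0.4]
finger_gap: 0.0488
grip_force: 61.7
```

Request:
{"method": "play_rows", "body": {
  "plan": [0, 0, 0.01, 0, 0, 0, 0.01, 0, 0, 0, 0.01, 0, 0, 0, 0, 0, 0, 0, 0, 0]
}}

```text
time: 13.45
tool_pos: [0.5058, 0.2386, 0.0493]
ee_rot: [0.825, 0.565, -0.0, -0.0]
ft_force: [-0.2, -0.1, -0.4]
finger_gap: 0.0491
grip_force: 61.7
```

Request:
{"method": "play_rows", "body": {
  "plan": [0, 0, 0.004, 0, 0, 0, 0.004, 0, 0, 0, 0, 0, 0, 0, 0, 0]
}}

```text
time: 13.78
tool_pos: [0.5061, 0.2387, 0.0478]
ee_rot: [0.825, 0.565, 0.0, 0.0]
ft_force: [-0.2, -0.3, 2.9]
finger_gap: 0.0492
grip_force: 61.7
```

There's contact with the floor at 2.9 N. I'll release, then rise.

Request:
{"method": "play_rows", "body": {
  "plan": [0, 0, 0, 0, 0, 0, 0, 0, 0, 0, 0, 0, 0, 0, 0, 0, 0, 0, 0, 0, 0, 0, 0, 0, 0, 0, 0, 0, 0, 0, 0, 0],
  "fingers": 1
}}

```text
time: 14.45
tool_pos: [0.5059, 0.2387, 0.0474]
ee_rot: [0.825, 0.565, 0.0, -0.0]
ft_force: [-0.6, -0.9, 0.2]
finger_gap: 0.0855
grip_force: 0.0
```

Request:
{"method": "play_rows", "body": {
  "plan": [0, 0, -0.03, 0, 0, 0, -0.06, 0, 0, 0, -0.1, 0, 0, 0, -0.1, 0, 0, 0, -0.1, 0, 0, 0, -0.1, 0, 0, 0, -0.1, 0, 0, 0, -0.1, 0, 0, 0, -0.1, 0, 0, 0, 0, 0]
}}

```text
time: 15.28
tool_pos: [0.5086, 0.2396, 0.2512]
ee_rot: [0.825, 0.565, 0.005, 0.002]
ft_force: [1.0, 0.7, -0.0]
finger_gap: 0.0852
grip_force: 0.0
```

Request:
{"method": "play_rows", "body": {
  "plan": [-0.08, 0, 0, 0, -0.08, 0, 0, 0, -0.08, 0, 0, 0, 0, 0, 0, 0, 0, 0, 0, 0]
}}

```text
time: 15.7
tool_pos: [0.4839, 0.1823, 0.2452]
ee_rot: [0.826, 0.564, 0.0, -0.0]
ft_force: [-0.0, -0.2, 0.0]
finger_gap: 0.0852
grip_force: 0.0
```

Run:
```python
from cell import robot
from h import *;import pickle
np.set_printoptions(precision=1,suppress=True)
o=robot.get_obs();f=robot.grab_frame("wrist");g=robot.grab_frame("scene");t=robot.grab_frame("top");pickle.dump((o,f,g,t),open("w7.pkl","wb"))
M=R.from_quat(o["ee_rot"]).as_matrix();print(o["tool_pos"],o["finger_gap"])
S=np.array([.5061,.2387])
for n,F in(("w",f),("s",g)):
    m=mask(F["image"],(100,120,50),(125,255,255))
    for c in blobs(m,100)[:5]:
        r=cv2.minAreaRect(c);q=onz(F,[r[0]],.1,o)[0,:2];print(n,r,cv2.boundingRect(c),q)
        if n=="w" and np.hypot(*(q-S))<.05:
            for z in(.107,):
                a=cv2.approxPolyDP(c,2,True)[:,0];print(a.tolist());print(((np.c_[onz(F,a,z,o)[:,:2]-S]@M[:2,:2])*1e3))
# corners of the panel expected in scene image
def proj(F,P):
    T=np.linalg.inv(F["cam_to_world"]);q=(np.c_[P,np.ones(len(P))]@T.T)[:,:3];return np.c_[F["cx"]+F["fx"]*q[:,0]/-q[:,2],F["cy"]-F["fy"]*q[:,1]/-q[:,2]]
X=M[:2,0];Y=M[:2,1]
print("expect top",proj(g,[np.r_[S+a*X+b*Y,.107] for a in(-.005,.003) for b in(-.025,.025)]))
# grey panels / jar / brick unchanged?
d=pickle.load(open("d0.pkl","rb"))
for n,F,box in(("scene",g,(375,280,85,85)),("scene",g,(315,240,35,45)),("scene",g,(165,145,50,60))):
    x,y,w,h=box;D=cv2.absdiff(F["image"],d[n]["image"])[y:y+h,x:x+w].max(2);print(box,(D>40).sum())
```

```text
[0.5 0.2 0.2] 0.08515555043500071
w ((324.0, 143.5), (15.0, 66.0), 90.0) (291, 136, 67, 16) [0.5 0.2]
[[291, 141], [291, 151], [357, 149], [356, 141], [348, 136], [351, 140], [349, 142], [299, 142], [297, 140], [301, 136]]
[[  3.7 -24. ]
 [ -4.  -24.1]
 [ -2.3  25.7]
 [  3.7  24.8]
 [  7.5  18.8]
 [  4.5  21. ]
 [  2.9  19.6]
 [  2.8 -18. ]
 [  4.4 -19.5]
 [  7.4 -16.5]]
s ((460.48480224609375, 354.3750915527344), (27.859703063964844, 59.518455505371094), 13.626996040344238) (442, 328, 39, 54) [0.5 0.2]
s ((31.90615463256836, 259.6507873535156), (26.12637710571289, 18.582454681396484), 70.55996704101562) (19, 246, 26, 27) [ 0.8 -0.4]
s ((291.5, 248.0), (40.0, 7.0), 90.0) (288, 228, 8, 41) [ 0.5 -0.1]
s ((461.93402099609375, 360.48114013671875), (9.752598762512207, 28.43363380432129), 15.945395469665527) (454, 348, 17, 26) [0.5 0.3]
s ((250.7343292236328, 237.3990936279297), (6.646300792694092, 39.22173309326172), 3.2704880237579346) (248, 218, 8, 40) [ 0.5 -0.2]
expect top [[476.  325.4]
 [448.6 337.7]
 [479.9 328.9]
 [452.5 341.4]]
(375, 280, 85, 85) 331
(315, 240, 35, 45) 0
(165, 145, 50, 60) 0
```

The panel's top edge measures 49 × 8 mm at the expected height, over the slot, and upright. The jar and red panel pixels are unchanged.

```bash
python3 -c "
from cell import robot
print(robot.hand_in())"
```

```text
the job is handed in; nothing more can be done
None
```

I've handed the job in: the blue panel stands upright and on the floor of the yellow-marked slot, front facing the same way as the grey ones. The camera check after release showed the red panel and the paint jar unmoved; for the grey panels the new panel overlaps part of that view, so that comparison wasn't clean, but nothing touched them.

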